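Push the flange tray up the ramp behind the lip

TASK

Each of the two lanes of the loading stand has a blue parts tray waiting at the foot of its ramp. Push the tray that carries the turned flange up its ramp, sliding it and not lifting it, until its rear edge drops behind the lip at the top and it lies flat on the deck with the flange still in it. Leave the other tray where it stands.

Things in the scene. Friction and masses are not known exactly. Their poses are not given: they have to be found in the camera images.
- tray_stand: Fixed metal stand, 335x205 mm, origin on the worktop; x uphill, z up. Lanes 78 mm wide centred at y=+41.5 and -41.5 mm; guides between and beside them stand 12 mm over the lane floor. Floor height along x (mm): apron 4 high, x -168 to -35, open at the rear; 15 deg ramp up to 24 at x 40; flat lip 24 high to x 46; 8 mm drop to deck, 16 high, to x 158; back stop 34 high.
- flange_tray_mid (a point): Centre, half-way up, of the blue parts tray that carries the flange: 68 wide, 100 long, 22 mm high, walls 2 mm, 0.12 to 0.22 kg loaded. Loose, on the apron of either lane, long side along it. x axis along its length, uphill at the start, z up; the rear wall's outer face is 50 mm behind this point. On the deck behind the lip the point is at stand x 96 to 108 mm. Let go on the ramp, it stays.
- ring_tray_mid (a point): Centre, half-way up, of the other blue parts tray, of the same size, which carries a plain steel ring (39 mm across, 14 mm high) and stands on the apron of the other lane; same axes.
- flange_mid (a point): Centre, half-way up, of the turned flange lying loose in its tray, hub up: a grey metal disc 57 mm across and 11 mm thick with small holes round its rim and a round hub 31 mm across, 24 mm high in all.
There are look-alikes about, which are no part of the job. Leave any green look-alike of the part that bears flange_tray_mid alone. Leave any turquoise look-alike of the part that bears flange_mid alone.

How it is judged:
By the outcome, as a careful person would: the job done as asked, in the order asked, and still so for the second after the job is handed in, with the robot touching nothing.
It also fails if it takes over 38 s, if anything falls off the work surface, if the arm or the gripper's body presses on something with over 40 N, if the wrist force passes 120 N, or if a joint passes its speed limit or range.

ROBOT

A 7-joint arm with a two-finger parallel gripper is mounted at the origin on a cart in front of the work surface, level with it; the furniture and walls round the work are solid. World frame = base frame: x ahead of the robot, y to its left, z up, the work surface at z = 0. Lengths are in m, angles in rad, forces in N, time in s.
With the tool pointing down it reaches from about 0.425 to 0.875 m from the base axis. Payload 8.4 kg.
Tool frame: the origin (TCP) lies at the very end of the fingers, on their centre line; the grasp point (between the pads) lies 19 mm behind it; z points along the fingers, y is the line along which they close (so a half turn about z gives the same grasp; the last joint's range is limited). The gripper opens to 85 mm and grips with 20 to 120 N. Pads are 22 mm wide; open, the fingers measure 114 mm over their backs; the gripper's body (76 mm by 85 mm) begins 54 mm behind the grasp point. The pads swing forward as they close: fully open they stand 13 mm farther back than shut.
Start: joints at [-1.342, 0.333, 0.04, 1.465, -0.013, 1.343, -0.059], TCP at [0.209, 0.615, 0.231] pointing down, gripper open.
Joint ranges: [-2.58, 2.58], [-0.38, 2.09], [-1.3, 1.39], [0.25, 2.4], [-1.5, 4.64], [0.08, 2.09], [-2.65, 2.65]. Speed limits (rad/s): [2.22, 2.22, 2.79, 2.79, 3.14, 3.14, 3.14].

INTERFACE

Orientations are given as a rotation vector (axis times angle).
In Python, from workcell import bot gives the robot as it stands.
- The arm moves only by the tool step_arm, never from a script. Its argument "commands" is a list of rows, each a list of 3 entries, a list of its own where there are three numbers: the shift along the tool's x, y, z in m, then the turn about the tool's z in degrees, then the finger opening in m, from 0 to 0.0854. A call has 1 to 12 rows; each row shifts and turns the commanded pose from where the row before left it, along the tool's axes as they then stand; what a row does not reach is not made up. A row lasts 1/12 s, in which the tool goes at most 41.7 mm and 7.16 degrees, less where a joint would pass 70% of its speed; a pose out of reach is approached as far as the arm can. A call with a gripper value outside its range is refused whole. The fingers move at their own pace and stop on an object; "grip_force" is the grip in N (left out, the last holds). Time passes only in rows, so rows that do not move let the fingers close. It gives the time, the measured TCP pose, the force, the opening and the grip force at its end, in the units of the state.
- bot.state(): the state, without advancing time (a new reading comes with each control period).
- bot.snapshot(name): name is "scene" or "top" or "wrist"; returns a dict with "image" (420x560x3 uint8, red, green, blue), "fx", "fy", "cx", "cy" (pixels), "world_from_camera" (4x4, takes a point from camera to world coordinates). Camera axes: x right, y up, looking along -z (the intrinsics and any distortion apply to the point x, -y, -z); pixel columns grow to the right and rows downward; lengths in m; the calibration is good to about 2 mm. The wrist camera is an equidistant fisheye: a pixel r from the principal point sees the ray r / f radians off the axis. A picture is of the moment at which its call begins. There is no depth.
- bot.sign_off(): hands the job in; it is judged then, once.
The state is a dict: "t": time; "joint_pos": joint angles; "qd": joint speeds; "effort": joint torques, N m; "position": TCP position; "eef_rot": TCP orientation; "wrist_force": force on the tool from outside, world axes, zero at the start; "ft_torque": the same for the moment, N m; "gripper_width": opening from 0.0 (shut) to 1.0 (fully open); "finger_force": force on a finger pad.
Only numpy, scipy, OpenCV 4.12 (cv2) and the standard library are available. Lean on these libraries where they do the work, as an engineer would, in place of code of your own. Each camera call takes 0.05 s, during which the arm holds its last target. There are 200 camera calls.

## Working session

There is one attempt and no reset: what is moved stays moved. The work goes in short steps, Python scripts to look and compute and a tool call to move; the robot and the scene stay as the last step left them, time stands still between calls to the robot, and variables do not carry over. Pictures are saved under pics/ and viewed, at most 10 in all, crops included, and the job is handed in when it is done.

Besides the shell and the picture viewer there is one more tool, called after ">>>" as name([rows], argument=value, ...), one row to a line, values as JSON. step_arm: Moves the arm, as the interface text tells. Its arguments: {"type":"object","properties":{"commands":{"type":"array"},"grip_force":{"type":"number"}},"required":["commands"]}

```bash
mkdir -p pics
cat > h.py <<'E'
import numpy as np, cv2
from workcell import bot
def snap(n,f):
    s=bot.snapshot(n); cv2.imwrite(f'pics/{f}.png',s['image'][:,:,::-1]); np.save(f'pics/{f}.npy',s,allow_pickle=True); return s
def load(f): return np.load(f'pics/{f}.npy',allow_pickle=True).item()
def ray(s,u,v,fish=False):
    a=(u-s['cx'])/s['fx']; b=(v-s['cy'])/s['fy']
    if fish:
        r=np.hypot(a,b); k=np.sin(r)/r if r>0 else 1; d=np.array([a*k,-b*k,-np.cos(r)])
    else: d=np.array([a,-b,-1.])
    T=np.array(s['world_from_camera']); return T[:3,3],T[:3,:3]@d
def at_z(s,u,v,z,fish=False):
    o,d=ray(s,u,v,fish); return o+d*(z-o[2])/d[2]
E
python3 - <<'E'
from h import *
a=snap('scene','s0');b=snap('top','t0')
print(bot.state()); print([k for k in b]); print(b['world_from_camera'],b['fx'])
im=np.hstack([a['image'],b['image']])[:,:,::-1]
cv2.imwrite('pics/both.png',np.ascontiguousarray(cv2.resize(im,(800,300))))
cv2.imwrite('pics/t0b.png',cv2.resize(b['image'][:,:,::-1],(800,600),interpolation=cv2.INTER_CUBIC))
E
```

```text
{'t': 0.1, 'joint_pos': array([-1.34218806,  0.33381432,  0.0398795 ,  1.46616665, -0.01342849,
        1.34326527, -0.05849622]), 'qd': array([-4.86865924e-04,  2.04935390e-04, -7.54408089e-04, -9.71456857e-04,
       -5.26846869e-05,  6.67127028e-04,  1.00115515e-03]), 'effort': array([ 4.61954100e-03, -6.60003018e+01,  1.37083959e+00, -4.06466532e+01,
        1.72168604e-02,  8.98818893e-03, -7.03152386e-05]), 'position': array([0.20916992, 0.61501029, 0.23053494]), 'eef_rot': array([-5.12628303e-01, -3.09932289e+00,  2.16491905e-03]), 'wrist_force': array([0.25870141, 0.11474917, 0.08250509]), 'ft_torque': array([ 0.0089683 ,  0.06456111, -0.01017755]), 'finger_force': 0.0, 'gripper_width': 0.999556980662998}
['image', 'fx', 'fy', 'cx', 'cy', 'world_from_camera']
[[ 0.00541519  0.9965923  -0.08230713  0.46591767]
 [-0.99997436  0.00501103 -0.00511618 -0.0815161 ]
 [-0.0046863   0.08233272  0.99659388  0.97473129]
 [ 0.          0.          0.          1.        ]] 540.5537160263851
```

View pics/t0b.png

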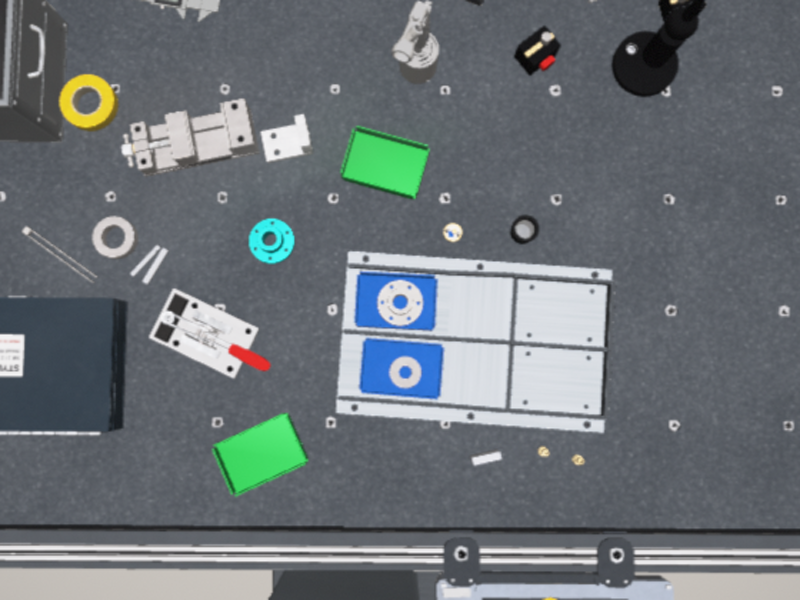

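View pics/s0.png

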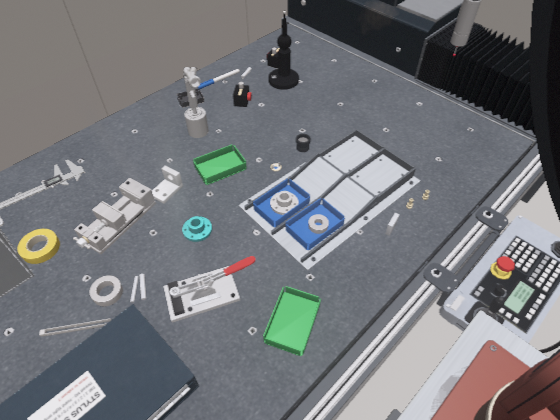

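The top picture (800x600) shows two blue trays. One at (396,302) carries a part with rim holes and a hub, the other at (401,368) a plain ring. The green trays at (385,162) and (260,455) and the turquoise flange at (271,240) are look-alikes. The tray at (396,302) fits; I'll confirm it in a crop and measure there.

Run:
```python
from h import *
b=load('t0')['image'][:,:,::-1]
c=b[170:310,230:430]
cv2.imwrite('pics/c0.png',cv2.resize(c,(800,560),interpolation=cv2.INTER_CUBIC))
```

```text
(no output)
```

View pics/c0.png

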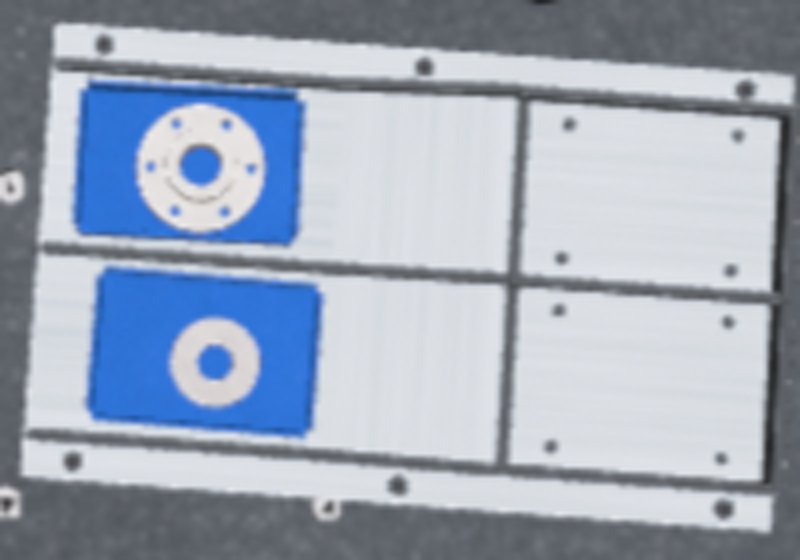

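The crop confirms it: the upper tray (rim corners ≈ (80,83), (302,94), (296,244), (76,233)) carries the flange, with six rim holes and a hub. The lower one holds the plain ring. Uphill is to the right, and the lip is at x≈523.

Run:
```python
from h import *
s=load('t0')
def P(x,y,z): return at_z(s,230+(x+.5)/4-.5,170+(y+.5)/4-.5,z)
def show(n,l): 
    p=np.array([P(*q) for q in l]); print(n,p[:,:2].round(4).tolist(),p.mean(0).round(4)); return p
f=show('ft',[(80,83,.026),(302,94,.026),(296,244,.026),(76,233,.026)])
print([np.linalg.norm(f[i]-f[(i+1)%4]).round(4) for i in range(4)])
g=show('rt',[(103,268,.026),(321,286,.026),(312,436,.026),(90,418,.026)])
print([np.linalg.norm(g[i]-g[(i+1)%4]).round(4) for i in range(4)])
show('flange hub',[(200,165,.029)])
c=show('stand',[(55,24,.016),(795,76,.028),(772,530,.028),(22,477,.016)])
print([np.linalg.norm(c[i,:2]-c[(i+1)%4,:2]).round(4) for i in range(4)])
show('lip',[(523,98,.024),(503,465,.024)])
d=(c[1]+c[2]-c[0]-c[3])[:2]; yaw=np.degrees(np.arctan2(d[1],d[0])); print('stand yaw',yaw)
for n,q in (('f',f),('r',g)):
    d=(q[1]+q[2]-q[0]-q[3])[:2]; print(n,'yaw',np.degrees(np.arctan2(d[1],d[0])))
from scipy.spatial.transform import Rotation as R
st=bot.state(); print(R.from_rotvec(st['eef_rot']).as_matrix().round(3))
```

```text
ft [[0.5854, -0.0313], [0.5809, -0.1294], [0.5146, -0.1269], [0.519, -0.0302]] [ 0.55   -0.0795  0.026 ]
[np.float64(0.0982), np.float64(0.0664), np.float64(0.0968), np.float64(0.0664)]
rt [[0.5037, -0.0422], [0.4963, -0.1378], [0.4309, -0.1339], [0.4382, -0.0371]] [ 0.4673 -0.0878  0.026 ]
[np.float64(0.0959), np.float64(0.0655), np.float64(0.0971), np.float64(0.0657)]
flange hub [[0.549, -0.0845]] [ 0.549  -0.0845  0.029 ]
stand [[0.6132, -0.0194], [0.5897, -0.3464], [0.3917, -0.3329], [0.4119, -0.0069]] [ 0.5016 -0.1764  0.022 ]
[np.float64(0.3279), np.float64(0.1985), np.float64(0.3266), np.float64(0.2016)]
lip [[0.5799, -0.2272], [0.4188, -0.2173]] [ 0.4993 -0.2223  0.024 ]
stand yaw -93.8256211275106
f yaw -92.57413172432976
r yaw -94.35287945053666
[[-0.947  0.322 -0.   ]
 [ 0.322  0.947 -0.001]
 [-0.    -0.001 -1.   ]]
```

Stand x points to yaw −93.8°, the origin is near (0.501, −0.177), and the rear wall is at stand x ≈ −150. These agree with the given sizes. I'll turn the tool first so that its x runs downhill, setting the fingers to about 30 mm for a two-point push.

>>> step_arm([
  [[0,0,0],6.25,0.03],
  [[0,0,0],6.25,0.03],
  [[0,0,0],6.25,0.03],
  [[0,0,0],6.25,0.03],
  [[0,0,0],6.25,0.03],
  [[0,0,0],6.25,0.03],
  [[0,0,0],6.25,0.03],
  [[0,0,0],6.25,0.03],
  [[0,0,0],6.25,0.03],
  [[0,0,0],6.25,0.03],
  [[0,0,0],6.25,0.03],
  [[0,0,0],6.25,0.03],
])

```text
t: 1.1
position: [0.2092, 0.6151, 0.2308]
eef_rot: [2.299, 2.14, -0.001]
wrist_force: [0.2, -0.1, 0.1]
gripper_width: 0.348
finger_force: 0.0
```

```bash
cat >> h.py <<'E'
from scipy.spatial.transform import Rotation as R
O=np.array([.501,-.177]); Y=np.radians(-93.8); X=np.array([np.cos(Y),np.sin(Y)]); YY=np.array([-X[1],X[0]])
def stand(p): d=np.array(p[:2])-O; return d@X,d@YY
def rep(target=None):
    st=bot.state(); M=R.from_rotvec(st['eef_rot']).as_matrix(); p=st['position']
    print('t',st['t'],'stand xy',np.round(stand(p),4),'z',p[2].round(4),'tooly head',np.degrees(np.arctan2(M[1,1],M[0,1])).round(2),'F',st['wrist_force'].round(2),'w',round(st['gripper_width'],3),'j7',st['joint_pos'][6].round(2))
    if target is not None:
        w=np.r_[O+target[0]*X+target[1]*YY,target[2]]; print('tool delta',(M.T@(w-p)).round(4))
E
python3 -c "
from h import *
rep((-.19,.0415,.12))"
```

```text
t 1.1 stand xy [-0.7711 -0.3437] z 0.2308 tooly head -4.09 F [ 0.18 -0.07  0.07] w 0.348 j7 -1.33
tool delta [-0.579   0.3882  0.1113]
```

>>> step_arm([
  [[-0.029,0.0194,0],0,0.03],
  [[-0.029,0.0194,0],0,0.03],
  [[-0.029,0.0194,0],0,0.03],
  [[-0.029,0.0194,0],0,0.03],
  [[-0.029,0.0194,0],0,0.03],
  [[-0.029,0.0194,0],0,0.03],
  [[-0.029,0.0194,0],0,0.03],
  [[-0.029,0.0194,0],0,0.03],
  [[-0.029,0.0194,0],0,0.03],
  [[-0.029,0.0194,0],0,0.03],
  [[-0.029,0.0194,0],0,0.03],
  [[-0.029,0.0194,0],0,0.03],
])

```text
t: 2.1
position: [0.419, 0.251, 0.2312]
eef_rot: [-2.293, -2.147, 0.0]
wrist_force: [1.3, 0.1, 0.8]
gripper_width: 0.349
finger_force: 0.0
```

>>> step_arm([
  [[-0.029,0.0194,0.013],0,0.03],
  [[-0.029,0.0194,0.013],0,0.03],
  [[-0.029,0.0194,0.013],0,0.03],
  [[-0.029,0.0194,0.013],0,0.03],
  [[-0.029,0.0194,0.013],0,0.03],
  [[-0.029,0.0194,0.013],0,0.03],
  [[-0.029,0.0194,0.013],0,0.03],
  [[-0.029,0.0194,0.013],0,0.03],
])

```text
t: 2.77
position: [0.5586, 0.0096, 0.1266]
eef_rot: [-2.293, -2.147, -0.0]
wrist_force: [0.4, -0.2, -0.5]
gripper_width: 0.347
finger_force: 0.0
```

Run:
```python
from h import *
rep((-.19,.0415,.012))
a=snap('wrist','w1')['image'];b=snap('scene','s1')['image']
im=np.hstack([cv2.resize(a,(400,300)),cv2.resize(b[100:310,180:460],(400,300))])
cv2.imwrite('pics/m1.png',im[:,:,::-1])
```

```text
t 2.7667 stand xy [-0.19    0.0451] z 0.1266 tooly head -3.76 F [ 0.37 -0.2  -0.48] w 0.347 j7 0.02
tool delta [ 0.     -0.0036  0.1146]
```

View pics/m1.png

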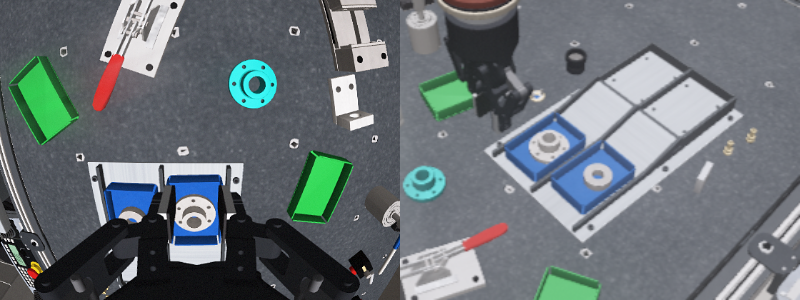

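The wrist view (left half) shows the fingers in line with the flange lane: the flange is at (195,213) and the ring tray at (130,205), to the side. The scene view (right half) shows the gripper clear behind the stand. I'll descend now.

>>> step_arm([
  [[0,-0.0006,0.02],0,0.03],
  [[0,-0.0006,0.02],0,0.03],
  [[0,-0.0006,0.02],0,0.03],
  [[0,-0.0006,0.02],0,0.03],
  [[0,-0.0006,0.017],0,0.03],
  [[0,-0.0006,0.0125],0,0.03],
  [[0,0,0.005],0,0.03],
  [[0,0,0],0,0.03],
])

```text
t: 3.53
position: [0.5538, 0.0114, 0.0119]
eef_rot: [-2.293, -2.147, 0.003]
wrist_force: [0.1, -1.0, 0.3]
gripper_width: 0.353
finger_force: 0.0
```

Run:
```python
from h import *
rep((-.161,.0415,.012))
a=snap('wrist','w2')['image'];b=snap('scene','s2')['image']
im=np.hstack([cv2.resize(a,(400,300)),cv2.resize(b[130:270,210:397],(400,300))])
cv2.imwrite('pics/m2.png',im[:,:,::-1])
```

```text
t 3.5333 stand xy [-0.1915  0.0402] z 0.0119 tooly head -3.77 F [ 0.12 -1.    0.32] w 0.353 j7 0.12
tool delta [-0.0305  0.0013 -0.0001]
```

View pics/m2.png

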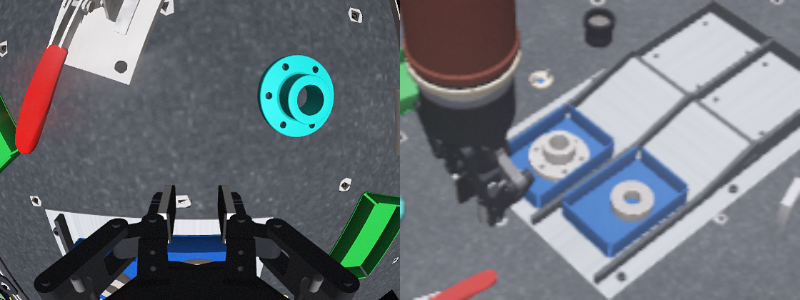

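The fingers stand just behind the flange tray, inside the lane and clear of the ring tray. I'll approach and make contact gently.

>>> step_arm([
  [[-0.006,0,0],0,0.03],
  [[-0.006,0.001,0],0,0.03],
  [[-0.005,0,0],0,0.03],
  [[-0.004,0,0],0,0.03],
  [[-0.003,0,0],0,0.03],
  [[-0.003,0,0],0,0.03],
  [[-0.003,0,0],0,0.03],
  [[-0.003,0,0],0,0.03],
  [[-0.003,0,0],0,0.03],
  [[-0.003,0,0],0,0.03],
  [[-0.003,0,0],0,0.03],
  [[-0.003,0,0],0,0.03],
])

```text
t: 4.63
position: [0.5526, -0.0339, 0.0128]
eef_rot: [-2.293, -2.147, -0.0]
wrist_force: [0.1, 1.4, 0.4]
gripper_width: 0.347
finger_force: 0.6
```

```bash
cat >> h.py <<'E'
def tray(name='top'):
    # blue tray pixels on the flange lane -> stand coords at nominal rim height
    s=bot.snapshot(name); h=cv2.cvtColor(s['image'],cv2.COLOR_RGB2HSV)
    m=cv2.inRange(h,(100,140,60),(120,255,255)); n,l,st,c=cv2.connectedComponentsWithStats(m)
    for i in range(1,n):
        if st[i,4]>300:
            v,u=np.where(l==i); p=np.array([stand(at_z(s,a,b,.026)) for a,b in zip(u,v)])
            print('blue x',np.percentile(p[:,0],[1,99]).round(4),'y',np.percentile(p[:,1],[1,99]).round(4),st[i,4])
    return s
E
python3 -c "
from h import *
rep(); tray()"
```

```text
t 4.6333 stand xy [-0.1462  0.042 ] z 0.0128 tooly head -3.77 F [0.13 1.35 0.39] w 0.347 j7 0.21
blue x [-0.1141 -0.0383] y [0.009  0.0745] 654
blue x [-0.1347 -0.04  ] y [-0.072  -0.0076] 1544
```

In contact: 1.4 N, tray front at the ramp foot. Next I push 96 mm along the apron, then follow the slope.

>>> step_arm([
  [[-0.006,0,0],0,0.03],
  [[-0.006,0,0],0,0.03],
  [[-0.006,0,0],0,0.03],
  [[-0.006,0,0],0,0.03],
  [[-0.006,0,0],0,0.03],
  [[-0.006,0,0],0,0.03],
  [[-0.006,0,0],0,0.03],
  [[-0.006,0,0],0,0.03],
  [[-0.006,0,0],0,0.03],
  [[-0.006,0,0],0,0.03],
])

```text
t: 5.52
position: [0.5486, -0.0942, 0.0128]
eef_rot: [2.294, 2.147, -0.0]
wrist_force: [-0.4, 0.5, -0.2]
gripper_width: 0.351
finger_force: 0.5
```

>>> step_arm([
  [[-0.006,0,0],0,0.03],
  [[-0.006,0,0],0,0.03],
  [[-0.006,0,0],0,0.03],
  [[-0.006,0,0],0,0.03],
  [[-0.006,0,0],0,0.03],
  [[-0.006,0,0],0,0.03],
])

```text
t: 6.02
position: [0.5462, -0.1301, 0.0128]
eef_rot: [-2.294, -2.147, 0.0]
wrist_force: [0.0, 1.5, -0.9]
gripper_width: 0.349
finger_force: 0.5
```

Run:
```python
from h import *
rep(); tray()
a=snap('scene','s3')['image']; 
cv2.imwrite('pics/m3.png',cv2.resize(a[100:270,230:457],(720,540),interpolation=cv2.INTER_CUBIC)[:,:,::-1])
```

```text
t 6.0167 stand xy [-0.0498  0.042 ] z 0.0128 tooly head -3.78 F [ 0.04  1.54 -0.88] w 0.349 j7 0.39
```

View pics/m3.png

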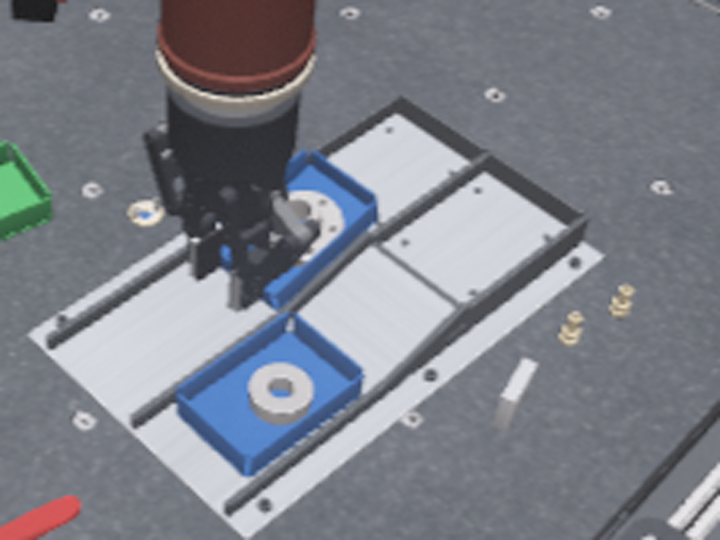

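The tray (300,225) is straight in its lane with its front past the lip, the flange is in it, and the ring tray has not moved. I'll climb with the slope.

>>> step_arm([
  [[-0.0064,0,-0.0014],0,0.03],
  [[-0.0064,0,-0.0014],0,0.03],
  [[-0.0064,0,-0.0014],0,0.03],
  [[-0.0064,0,-0.0014],0,0.03],
  [[-0.0064,0,-0.0014],0,0.03],
  [[-0.0064,0,-0.0014],0,0.03],
  [[-0.0064,0,-0.0014],0,0.03],
  [[-0.0064,0,-0.0014],0,0.03],
  [[-0.0064,0,-0.0014],0,0.03],
  [[-0.0064,0,-0.0014],0,0.03],
  [[-0.0064,0,-0.0014],0,0.03],
])

```text
t: 7.03
position: [0.541, -0.2011, 0.0281]
eef_rot: [2.294, 2.146, -0.002]
wrist_force: [-0.2, 0.8, -0.3]
gripper_width: 0.355
finger_force: 0.3
```

Run:
```python
from h import *
rep()
a=snap('scene','s4')['image']; 
cv2.imwrite('pics/m4.png',cv2.resize(a[100:270,230:457],(720,540),interpolation=cv2.INTER_CUBIC)[:,:,::-1])
```

```text
t 7.0333 stand xy [0.0214 0.0415] z 0.0281 tooly head -3.83 F [-0.16  0.78 -0.3 ] w 0.355 j7 0.52
```

View pics/m4.png

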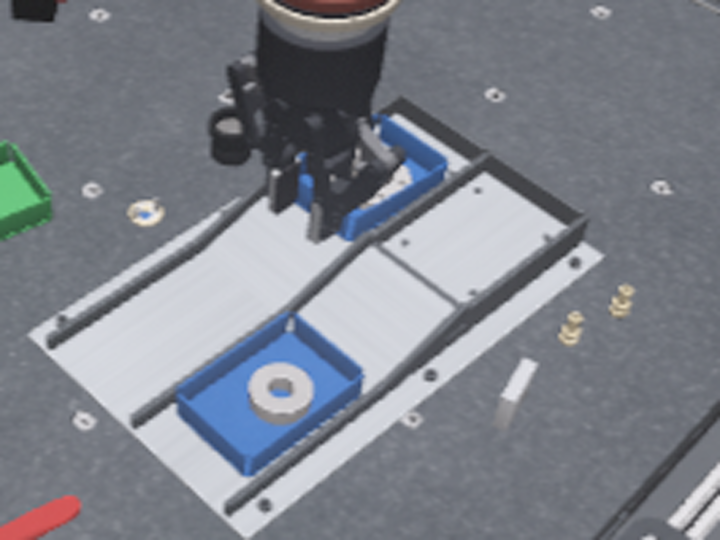

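The tray's front now rests on the deck and its rear is about 15 mm short of the lip's drop. I'll finish slowly.

>>> step_arm([
  [[-0.0025,0,-0.001],0,0.03],
  [[-0.0025,0,-0.0007],0,0.03],
  [[-0.0025,0,0],0,0.03],
  [[-0.0025,0,0],0,0.03],
  [[-0.0025,0,0],0,0.03],
  [[-0.0025,0,0],0,0.03],
  [[-0.0025,0,0],0,0.03],
  [[-0.002,0,0],0,0.03],
  [[0,0,0],0,0.03],
])

```text
t: 7.83
position: [0.5402, -0.2199, 0.03]
eef_rot: [2.294, 2.146, -0.0]
wrist_force: [-0.7, 0.9, -0.5]
gripper_width: 0.35
finger_force: 0.0
```

Run:
```python
from h import *
rep()
a=snap('scene','s5')['image']; 
cv2.imwrite('pics/m5.png',cv2.resize(a[100:270,230:457],(720,540),interpolation=cv2.INTER_CUBIC)[:,:,::-1])
```

```text
t 7.8333 stand xy [0.0402 0.042 ] z 0.03 tooly head -3.82 F [-0.69  0.92 -0.52] w 0.35 j7 0.55
```

View pics/m5.png

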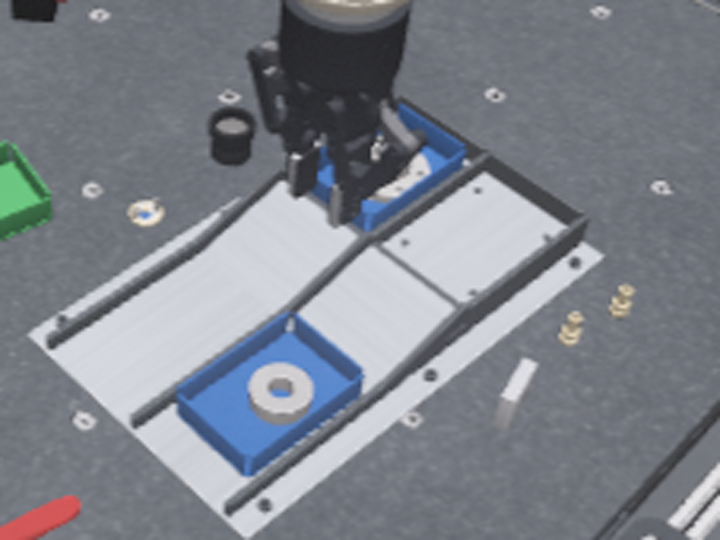

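The tray appears to have dropped: the lip line shows behind its rear at (355,228), and there is no finger force. I'll back off downhill and up along the ramp, then lift away and check.

>>> step_arm([
  [[0.006,0,0],0,0.03],
  [[0.012,0,0],0,0.03],
  [[0.012,0,-0.01],0,0.03],
  [[0.012,0,-0.025],0,0.03],
  [[0.015,0,-0.03],0,0.03],
  [[0.02,0,-0.03],0,0.03],
  [[0.03,0,-0.02],0,0.03],
  [[0.035,0,-0.01],0,0.03],
  [[0.035,0,0],0,0.03],
  [[0.035,0,0],0,0.03],
  [[0.03,0,0],0,0.03],
  [[0.01,0,0],0,0.03],
])

```text
t: 8.88
position: [0.5566, 0.0396, 0.1548]
eef_rot: [-2.284, -2.154, -0.002]
wrist_force: [0.1, 0.8, 0.4]
gripper_width: 0.351
finger_force: 0.0
```

Run:
```python
from h import *
rep(); t=tray()['image']; b=snap('scene','s6')['image']
im=np.hstack([cv2.resize(t[160:310,230:430],(400,300)),cv2.resize(b[100:250,280:480],(400,300))])
cv2.imwrite('pics/m6.png',im[:,:,::-1])
```

```text
t 8.8833 stand xy [-0.2198  0.0411] z 0.1548 tooly head -3.36 F [0.11 0.82 0.36] w 0.351 j7 -0.06
blue x [0.0506 0.1507] y [0.0099 0.0761] 1284
blue x [-0.1356 -0.04  ] y [-0.072  -0.0076] 1649
```

View pics/m6.png

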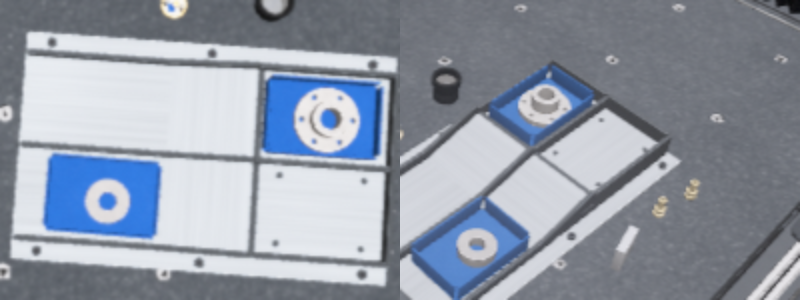

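The flange tray is in the deck area: top-view tray rear at x≈264 against the lip line at 258. The flange is in it and the ring tray has not moved. I'll check that the rear rim really is down, using an enlarged crop and triangulation.

Run:
```python
from h import *
t=snap('top','t7')['image']; b=load('s6')['image']
im=np.hstack([cv2.resize(t[190:250,355:425],(400,343),interpolation=cv2.INTER_CUBIC),cv2.resize(b[127:187,315:385],(400,343),interpolation=cv2.INTER_CUBIC)])
cv2.imwrite('pics/m7.png',im[:,:,::-1])
```

```text
(no output)
```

View pics/m7.png

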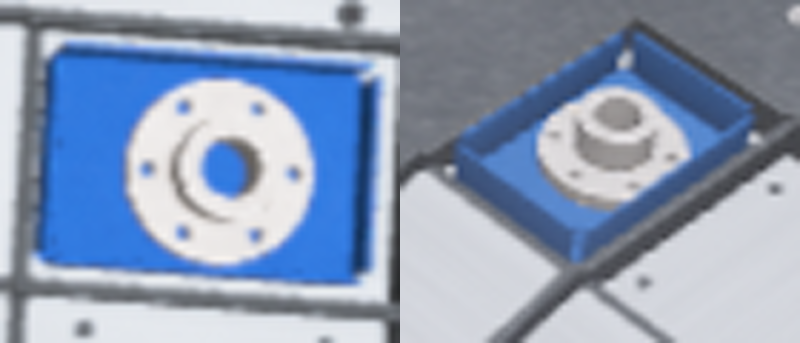

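Run:
```python
from h import *
t=load('t7'); b=load('s6'); k=400/70
for n,p,q in (('rear-',(38,262),(178,232)),('rear+',(52,48),(58,150)),('front-',(361,282),(352,112)),('front+',(374,68),(230,30))):
    o1,d1=ray(t,355+(p[0]+.5)/k-.5,190+(p[1]+.5)/k-.5); o2,d2=ray(b,315+(q[0]+.5)/k-.5,127+(q[1]+.5)/k-.5)
    s=np.linalg.lstsq(np.c_[d1,-d2],o2-o1,rcond=None)[0]; a,c=o1+s[0]*d1,o2+s[1]*d2
    print(n,np.round(stand((a+c)/2),4),'z',((a+c)/2)[2].round(4),'gap',np.linalg.norm(a-c).round(4))
print('lip',[np.round(stand(at_z(t,355+x/k,190+y/k,.024)),4) for x,y in ((43,30),(27,280))])
```

```text
rear- [0.0476 0.0082] z 0.0442 gap 0.0003
rear+ [0.0498 0.073 ] z 0.038 gap 0.0024
front- [0.1451 0.0091] z 0.043 gap 0.0001
front+ [0.1467 0.0737] z 0.0414 gap 0.0015
lip [array([0.0488, 0.0803]), array([0.0484, 0.0027])]
```

The rear rim (about 41 mm) is level with the front rim (about 42 mm), so the tray lies flat behind the lip. A rear still on the lip would read about 8 mm higher. Handing in.

```bash
python3 -c "
from workcell import bot
print(bot.sign_off())"
```

```text
the job is handed in; nothing more can be done
None
```

I pushed the flange tray up its ramp; camera measurements show it lying flat on the deck behind the lip with the flange still in it, the ring tray was not touched, and the job is handed in (about 9 s used, no verdict returned).

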